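# Raise the slide drying rack one notch and hang four lantern slides in it

### The arm

A 6-joint arm with a two-finger parallel gripper is mounted at the origin on the work surface. World frame = base frame: x ahead of the robot, y to its left, z up, the work surface at z = 0. Lengths are in m, angles in degrees, forces in N, time in s.
With the tool pointing down it reaches from about 0.4 to 0.825 m from the base axis. Payload 7 kg.
Tool frame: the origin (TCP) lies midway between the tips of the shut fingers; the grasp point (between the pads) lies 19 mm behind it (r.grip_point_offset is the z of the grasp point in the tool frame, in m); z points along the fingers, y is the line along which they close (so a half turn about z gives the same grasp; the last joint's range is limited). The gripper opens to 88 mm and grips with 3 to 60 N. Pads are 19 mm wide; open, the fingers measure 130 mm over their backs; the gripper's body (78 mm by 193 mm) begins 47 mm behind the grasp point.
Start: joints at [90.877, 20.546, 0.682, 0, -70.136, -16.507], TCP at [0.182, 0.65, 0.227] pointing down, gripper open.
Joint ranges: [-176.03, 176.03], [-82.01, 121.73], [-58.28, 71.71], [-173.87, 95.51], [-174.79, -0.11], [-173.66, 173.66]. Speed limits (degrees/s): [136.94, 136.94, 172.46, 180, 180, 180].

### API

Orientations are given as [roll, pitch, yaw] about the fixed x, y, z axes, in that order (R = Rz(yaw) Ry(pitch) Rx(roll)).
In Python, from plant import r, viewer, recognise, outline_of, pinpoint gives the robot as it stands.
- The arm moves only by the tool move_arm, never from a script. Its argument "targets" is a list of rows, each a list of 2 entries, a list of its own where there are three numbers: the shift along the tool's x, y, z in cm, then the turn, a rotation vector about the tool's x, y, z in rad. A call has 1 to 5 rows; each row is the pose to reach, as a shift and turn from the pose commanded when the call began, along the tool's axes at that moment; what a row does not reach only later rows make up. A row lasts 1/8 s, in which the tool goes at most 62.5 mm and 10.7 degrees, less where a joint would pass 70% of its speed; a pose out of reach is approached as far as the arm can. A call with a gripper value outside its range is refused whole. "jaw" is the finger opening in cm, from 0 to 8.76, set as the call begins (left out, the last holds). The fingers move at their own pace and stop on an object; "squeeze" is the grip in N (left out, the last holds). Time passes only in rows, so rows that repeat a pose let the fingers close. It gives the time, the measured TCP pose, the force, the opening and the grip force at its end, in the units of the state.
- r.get_state(): the state, without advancing time (a new reading comes with each control period).
- viewer.capture(name): name is "scene" or "side" or "wrist"; returns a dict with "image" (400x640x3 uint8, blue, green, red), "intrinsics" (3x3 intrinsics, pixels), "camera_from_world" (4x4, takes a point from world to camera coordinates). Camera axes: x right, y up, looking along -z (the intrinsics and any distortion apply to the point x, -y, -z); pixel columns grow to the right and rows downward; lengths in m; the calibration is good to about 2 mm. A picture is of the moment at which its call begins. There is no depth.
- r.close_job(): hands the job in; it is judged then, once.
Trained networks look in the newest picture that a camera, given by its name, has taken for a name from the list of things; names that differ only in an ending like _2 or _b are one class to them, and where a whole thing is asked for, a point or a joint stands for the part that bears it (a point fixed in the world has none). Each returns a list of dicts, best first, with "score" (0 to 1); they miss things now and then, are a little off and sometimes report something else, mostly with a low value. They report only what shows in the picture. A call takes as long as a camera call. They do not tell look-alikes from the thing itself.
- recognise(label, camera): "box" ([left, top, right, bottom] in pixels, round what is visible of it).
- outline_of(label, camera): "mask" (400x640 bool, what is visible of it) and "box" ([left, top, right, bottom] in pixels, round what is visible of it).
- pinpoint(label, camera): "location" ([row, column] in pixels: a listed point, or the origin of a listed thing).
The state is a dict: "time_s": time; "joints": joint angles; "qd": joint speeds; "joint_torque": joint torques, N m; "tcp_pos": TCP position; "eef_rot": TCP orientation; "contact_force": force on the tool from outside, world axes, zero at the start; "moment": the same for the moment, N m; "gripper_width": finger opening in m; "gripper_force": force on a finger pad.
Only numpy, scipy, OpenCV 4.12 (cv2) and the standard library are available. Lean on these libraries where they do the work, as an engineer would, in place of code of your own. Each camera call takes 0.05 s, during which the arm holds its last target. There are 200 camera calls.

### The job

Lift the empty slotted rack by its iron lever to the next notch up, just one notch, so that the slides will hang clear of the drip tray; let it down gently on to its pawl and let go of it. Then take the hanger with its four framed slides out of the sloping cradle and lower it gently, upright, into the rack, each slide in its own slot and the hanger's bar fully down on the rack, and leave it there. The slides are glass, so do not drop or force them, and leave the other things on the counter where they are.

Things in the scene. Friction and masses are not known exactly. Their poses are not given: they have to be found in the camera images.
- stand: Fixed iron drying stand that carries the rack, on an oak plinth 8 to 35 mm high. Origin on the plinth's top under the rack's middle; z up, x from lever to column. Plinth x -87 to +139, y +-88 mm; drip tray on it (rim 20 mm high). Notched column and two guide rods at x = +100 mm, tied by a crossbar, 156 mm long, 287 mm high. On either half of the counter, turned up to 0.3 rad.
- rack (a joint): Rack height on the column, m: 0 in the notch where it rests at the start (rack top 90 mm above the plinth). Notches at -0.028, 0, 0.028, 0.056, 0.084. Lifting it empty takes 7 to 13 N. Lifted 5 to 25 mm past a notch, its spring pawl has snapped in over that notch, and the rack, let down, rests there. Let go before that, it drops back to the notch below.
- pawl (a joint): Angle of the rack's spring pawl, at the column's +y edge, in rad: 0 when its nose is in (at rest on a notch), up to 0.29 while it rides over a tooth.
- rack_top (a point): Centre of the rack's top face; axes as the stand's. Oak grid 116 (x) by 123 (y) mm, 12 mm thick, with four slots through it along x, each 92 mm long, 17 mm wide, centred at y = -42, -14, +14, +42 mm. Behind it an iron crosshead (front at x = +76 mm) rises 22 mm above the top face, the pawl on it 60 mm; column front at x = +93 mm.
- lever_grip (a point): Grip point on the iron lever at the rack's front, at x = -100 mm from the rack's centre, 8 mm below its top face; axes as the stand's; moves with the rack. A level flat bar along x, 20 mm wide (y), 12 mm thick (z), free for 42 mm towards the rack and 37 mm the other way, where it ends in a turned-up lug, 30 mm wide, 26 mm above this point.
- hanger_grip (a point): Grip point of the loose slide hanger (0.36 to 0.6 kg): a brass bar with an upright flat grip, and under it four framed slides side by side like comb teeth. Own z from slides to grip, y along the bar. Grip plate 12 mm thick (x), 92 mm long (y), from 24 mm below to 17 mm above this point. Starts leaning 30 degrees from vertical in the cradle, grip tipped towards the cradle's -x.
- hanger_bar (a point): Centre of the hanger's bar's underside, 36 mm below hanger_grip; axes as there. Bar 26 (x) by 124 (y) mm, 12 mm high. Slides 84 mm wide (x), 11 mm thick (y), centred at y = -42, -14, +14, +42 mm, reach 80 mm below here, lower edges rounded. Fully home this point lies on rack_top, upright, bar along the rack's y, either way round.
- cradle: Fixed oak cradle in which the hanger leans. Origin on the counter under its centre; z up. Base 150 x 160 mm. Sloping board under the slides' -x side (up to 95 mm high), a ledge under them with a lip 14 mm high on the +x side, 4 mm clear, and a cheek beside each outer slide, 30 mm high, 4.5 mm clear. Open above. On the other half of the counter from the stand, turned up to 0.3 rad.
- chimney_cap: Dented copper chimney cap, 100 mm across, 105 mm high, standing between stand and cradle; origin under its centre. Leave alone.
- lamp_knob: Ribbed brown bakelite lamp knob, 54 mm across, 45 mm high; origin under its centre. Leave alone.
- condenser: Frosted condenser lens in a brass ring, lying flat, 104 mm across, 28 mm high; origin under its centre. Leave alone.
- cleaner: Amber bottle, 60 mm across, 150 mm high; origin under its centre. Leave alone.
- brush: Flat dusting brush, 180 mm long, 42 mm wide, 20 mm high, lying along its own x; origin under its centre. Leave alone.
- tin: Plain metal tin, 68 mm across, 75 mm high; origin under its centre. Leave alone.
- loose_slide: A single framed slide lying flat, 84 x 84 x 11 mm; origin under its centre. Leave alone.
Not all that is in view belongs to the job. What is shaped like the part that bears hanger_grip but blue or purple is not meant.

How it is judged (in metres and radians):
On the way:
1. the empty rack has been raised one notch, rests on its pawl and has been let go (value of joint rack between 0.024 and 0.032 m and value of joint pawl below 0.06 rad and velocity of joint rack between -0.01 and 0.01 m/s and contact force between the fingers and stand below 0.05 N), for 0.2 s.
At the end, for the whole second after the job is handed in: The rack is at rest on its pawl one notch (28 mm, within 4) above its start; the hanger is in it, let go and still: centred within 6 mm along the rack's x and 5 mm along y, within 3.5 mm of fully down, upright within 0.06 rad, bar along the rack's y within 0.1 rad, either way round (value of joint rack between 0.024 and 0.032 m and value of joint pawl below 0.06 rad and velocity of joint rack between -0.01 and 0.01 m/s and x of hanger_bar in the frame of rack_top between -0.006 and 0.006 m and y of hanger_bar in the frame of rack_top between -0.005 and 0.005 m and z of hanger_bar in the frame of rack_top between -0.004 and 0.0035 m and angle between hanger_grip's own z axis and vertical below 0.06 rad and angle between the y axis of hanger_grip and the y axis of rack_top, either way round below 0.1 rad and linear speed of hanger below 0.02 m/s); the robot touches nothing.
It fails at once if the rack was let fall (faster than 0.2 m/s downwards) (velocity of joint rack below -0.2 m/s).
It fails at once if the slides were dropped into the rack (faster than 0.4 m/s in or on the slots) (horizontal distance between hanger_bar and rack_top below 0.03 m and z of hanger_bar in the frame of rack_top below 0.085 m and linear speed of hanger above 0.4 m/s).
It fails at once if the slides were forced against the rack or stand (over 60 N) (contact force between hanger and stand above 60 N).
It fails at once if the hanger was dropped or knocked down on the counter (fallen over) (angle between hanger_grip's own z axis and vertical above 1.2 rad).
It fails at once if another thing on the counter was moved by more than 25 mm (distance of any of chimney_cap, lamp_knob, condenser, cleaner, brush, tin, loose_slide from where it was at the start of the episode above 0.025 m).
It also fails if it takes over 58 s, if anything falls off the work surface, if the arm or the gripper's body presses on something with over 40 N, if the wrist force passes 120 N, or if a joint passes its speed limit or range.

## Working session

There is one attempt and no reset: what is moved stays moved. The work goes in short steps, Python scripts to look and compute and a tool call to move; the robot and the scene stay as the last step left them, time stands still between calls to the robot, and variables do not carry over. Pictures are saved under pics/ and viewed, at most 10 in all, crops included, and the job is handed in when it is done.

Besides the shell and the picture viewer there is one more tool, called after ">>>" by a JSON object that holds its "op" and its "data". move_arm: Moves the arm, as the interface text tells. Its arguments: {"type":"object","properties":{"targets":{"type":"array","items":{"type":"array"}},"jaw":{"type":"number"},"squeeze":{"type":"number"}},"required":["targets"]}

```bash
ls; mkdir -p pics
cat > h.py <<'E'
import numpy as np, cv2
from plant import r, viewer, recognise, outline_of, pinpoint
from scipy.spatial.transform import Rotation as Ro
def cap(n):
    return viewer.capture(n)
def ray(c,px): # px=(row,col) -> origin, dir world
    K=np.array(c["intrinsics"]);T=np.array(c["camera_from_world"])
    v=np.linalg.inv(K)@[px[1],px[0],1]; d=np.array([v[0],-v[1],-v[2]])
    R=T[:3,:3]; o=-R.T@T[:3,3]; d=R.T@d
    return o,d/np.linalg.norm(d)
def proj(c,p):
    K=np.array(c["intrinsics"]);T=np.array(c["camera_from_world"])
    q=T[:3,:3]@np.asarray(p)+T[:3,3]; u=K@[q[0],-q[1],-q[2]]
    return np.array([u[1],u[0]])/u[2]
def onz(c,px,z):
    o,d=ray(c,px); return o+d*(z-o[2])/d[2]
def tri(rs):
    A=0;b=0;
    for o,d in rs:
        P=np.eye(3)-np.outer(d,d);A=A+P;b=b+P@o
    x=np.linalg.solve(A,b); return x,[np.linalg.norm((np.eye(3)-np.outer(d,d))@(x-o)) for o,d in rs]
E
python3 - <<'E'
from h import *
C={n:cap(n) for n in("scene","side")}
cv2.imwrite("pics/a.png",C["scene"]["image"]);cv2.imwrite("pics/b.png",C["side"]["image"])
for l in["stand","rack_top","lever_grip","hanger_grip","hanger_bar","cradle","chimney_cap","lamp_knob","condenser","cleaner","brush","tin","loose_slide"]:
    for n in C:
        for q in pinpoint(l,n)[:3]:
            p=q["location"]; print(l,n,round(q["score"],2),np.round(p,1),np.round(onz(C[n],p,0.0),3)[:2])
s=r.get_state(); print(s["time_s"],s["tcp_pos"],s["eef_rot"],r.grip_point_offset)
for n in C: print(np.linalg.inv(C[n]["camera_from_world"])[:3,3])
E
```

```text
pics
stand scene 0.82 [185.2 383.6] [0.51  0.292]
stand side 0.93 [167.7 274.8] [0.551 0.254]
rack_top scene 0.79 [162.1 379.7] [0.402 0.383]
rack_top side 0.75 [149.5 269.5] [0.602 0.344]
lever_grip scene 0.58 [149.  361.7] [0.296 0.397]
lever_grip side 0.57 [164.8 247. ] [0.487 0.342]
hanger_grip scene 0.8 [217.2 246.1] [ 0.379 -0.136]
hanger_grip scene 0.79 [211.7 246.4] [ 0.357 -0.123]
hanger_grip scene 0.59 [197.7 149.8] [ 0.113 -0.321]
hanger_grip side 0.95 [341.9 312.1] [ 0.188 -0.314]
hanger_grip side 0.79 [252.7 322.3] [ 0.41  -0.136]
hanger_grip side 0.61 [211.2 373.1] [ 0.65  -0.145]
hanger_bar scene 0.93 [212.9 232.2] [ 0.336 -0.158]
hanger_bar scene 0.84 [208.8 147.1] [ 0.163 -0.347]
hanger_bar side 0.97 [213.6 379.5] [ 0.657 -0.167]
hanger_bar side 0.72 [259.4 326.1] [ 0.401 -0.162]
hanger_bar side 0.68 [345.6 325.7] [ 0.207 -0.348]
cradle scene 0.85 [267.4 266.1] [ 0.581 -0.195]
cradle scene 0.39 [216.4 250. ] [ 0.382 -0.126]
cradle side 0.85 [231.  372.9] [ 0.586 -0.197]
chimney_cap scene 0.75 [230.8 318.9] [ 0.555 -0.008]
chimney_cap scene 0.28 [270.5 262.3] [ 0.584 
[... 288 characters left out ...]
5] [ 0.438 -0.442]
condenser side 0.42 [215.1 372. ] [ 0.634 -0.153]
cleaner scene 0.92 [330.7 168.1] [ 0.607 -0.454]
cleaner side 0.96 [277.5 441.9] [ 0.6   -0.457]
brush scene 0.87 [187.4 443.6] [0.638 0.434]
brush scene 0.67 [229.1 317.2] [ 0.546 -0.007]
brush side 0.73 [134.5 262.1] [0.638 0.432]
brush side 0.31 [167.3 276.2] [0.556 0.252]
tin scene 0.57 [284.7 368.2] [ 0.779 -0.034]
tin side 0.8 [174.3 370.3] [ 0.775 -0.027]
tin side 0.65 [235.1 296.5] [ 0.399 -0.028]
loose_slide side 0.55 [161.  225.6] [0.443 0.417]
1.4 [0.18185873 0.64999103 0.22657525] [ 1.79999023e+02 -1.86292494e-04 -1.56256269e+01] -0.0188
[ 1.19883789 -0.51236993  0.72525661]
[-0.07297252 -0.6230928   1.1116175 ]
```

View pics/a.png

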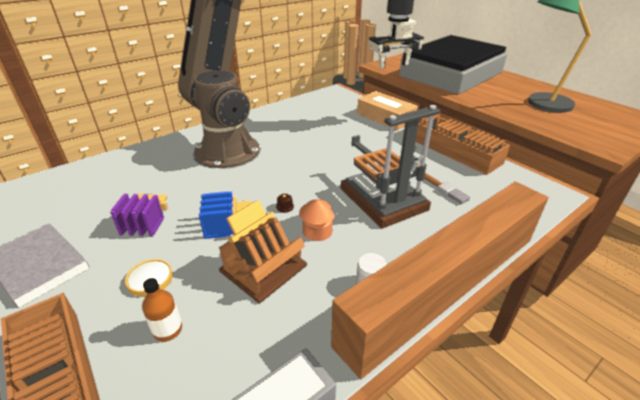

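View pics/b.png

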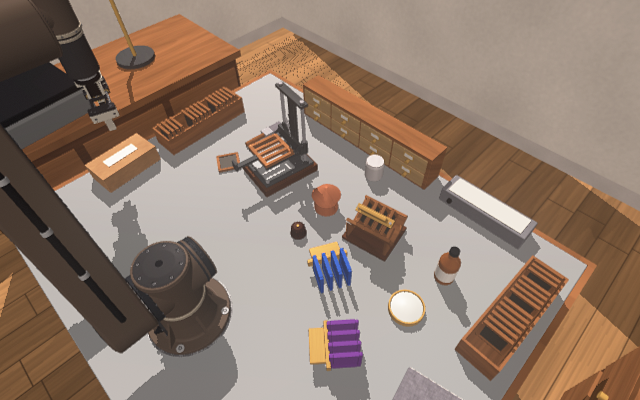

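Run:
```python
from h import *
C={n:cap(n) for n in("scene","side")}
def b(l,k):
    P=pinpoint(l,"scene"),pinpoint(l,"side")
    for p in P[0][:3]:
        for q in P[1][:3]:
            x,e=tri([ray(C["scene"],p["location"]),ray(C["side"],q["location"])])
            if max(e)<.01: print(l,np.round(x,4),np.round(e,4),round(p["score"],2),round(q["score"],2),p["location"],q["location"])
for l in["stand","rack_top","lever_grip","hanger_grip","hanger_bar","cradle"]: b(l,0)
```

```text
rack_top [0.5384 0.2426 0.1166] [0.004 0.004] 0.56 0.59 [161.8, 383.4] [149.4, 271.5]
lever_grip [0.4302 0.2573 0.1118] [0.0038 0.0038] 0.68 0.65 [147.4, 361.6] [164.1, 245.0]
hanger_grip [ 0.5383 -0.2114  0.1602] [0.0061 0.0061] 0.84 0.86 [209.4, 246.5] [213.8, 372.2]
hanger_grip [ 0.3973 -0.1446  0.0406] [0.0047 0.0047] 0.84 0.76 [209.4, 246.5] [251.1, 322.3]
hanger_grip [ 0.172  -0.3334  0.0482] [0.009 0.009] 0.68 0.73 [197.2, 145.7] [342.2, 309.9]
hanger_bar [ 0.2041 -0.3604  0.0378] [0.0014 0.0014] 0.89 0.91 [207.5, 143.3] [344.3, 328.0]
hanger_bar [ 0.3944 -0.1795  0.0478] [0.0015 0.0015] 0.82 0.97 [213.2, 232.7] [255.7, 328.6]
hanger_bar [ 0.5357 -0.2317  0.1694] [0.0079 0.0079] 0.82 0.63 [213.2, 232.7] [212.5, 374.2]
hanger_bar [ 0.4228 -0.1451 -0.0125] [0.007 0.007] 0.59 0.97 [228.1, 253.6] [255.7, 328.6]
hanger_bar [ 0.5658 -0.2062  0.1259] [0.0014 0.0014] 0.59 0.63 [228.1, 253.6] [212.5, 374.2]
cradle [ 0.5826 -0.1993 -0.002 ] [0.0062 0.0062] 0.98 0.97 [267.4, 267.0] [233.7, 373.9]
```

Candidates for the hanger are three. Brass with brown slides sits in the cradle at scene (217,247) and side (213,373). Blue is at scene (213,218), and purple at scene (212,137). I choose the brass one in the cradle and will check it with a close crop later. The stand, with its lever towards the robot, is at scene (160,380) and lies to the left. First I'll go above the lever.

```bash
cat >> h.py <<'E'
def go(p,R):
    """print shift (cm, tool axes) and rotvec to reach TCP pose p,R(Rotation or rpy deg)"""
    if not isinstance(R,Ro): R=Ro.from_euler("xyz",R,degrees=True)
    s=r.get_state(); R0=Ro.from_euler("xyz",s["eef_rot"],degrees=True)
    print("shift",np.round(R0.inv().apply(np.array(p)-s["tcp_pos"])*100,2),"turn",np.round((R0.inv()*R).as_rotvec(),3),"t",s["time_s"])
E
python3 - <<'E'
from h import *
go([.41,.257,.25],[180,0,-7.8])
E
```

```text
shift [32.56 31.7  -2.34] turn [-0.    -0.    -0.137] t 2.1
```

>>> {"op": "move_arm", "data": {"targets": [[[6,6,-2.3],[0,0,-0.03]],[[12,12,-2.3],[0,0,-0.06]],[[18,17.5,-2.3],[0,0,-0.1]],[[24,23.5,-2.3],[0,0,-0.137]],[[29,28.5,-2.3],[0,0,-0.137]]], "jaw": 5, "squeeze": 40}}

```text
time_s: 2.72
tcp_pos: [0.3372, 0.3794, 0.2495]
eef_rot: [-179.9, -0.0, -7.7]
contact_force: [-0.1, -0.4, 0.5]
gripper_width: 0.0504
gripper_force: 0.0
```

Run:
```python
from h import *
s=r.get_state();print(s["tcp_pos"],s["eef_rot"])
C=cap("wrist");cv2.imwrite("pics/c.png",C["image"])
T=np.linalg.inv(C["camera_from_world"]);print(T[:3,3],T[:3,2])
for l in["stand","rack_top","lever_grip"]:
  for q in pinpoint(l,"wrist")[:2]: print(l,q,onz(C,q["location"],.11))
```

```text
[0.33723298 0.37939418 0.2494667 ] [-1.79944281e+02 -2.11437770e-02 -7.72515474e+00]
[0.41045736 0.36820374 0.40898829] [ 0.2738505  -0.03798522  0.96102187]
lever_grip {'location': [49.8, 449.1], 'score': 0.77} [0.43440987 0.25814427 0.11      ]
```

View pics/c.png

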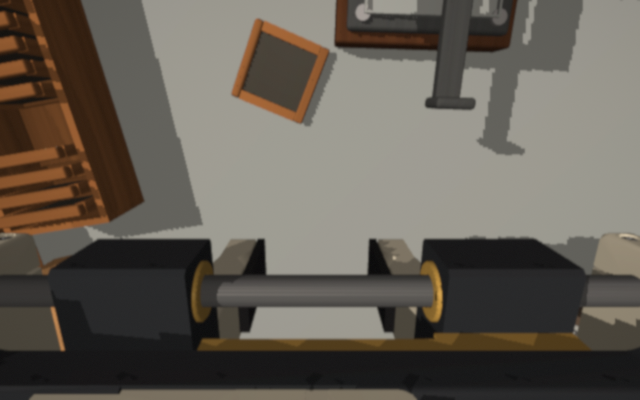

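The wrist picture shows the lever at (50–100, 450), its lug at (102, 450), and the loose slide at (70, 280). I'll move sideways until it is centred.

Run:
```python
from h import *
go([.35,.257,.25],[180,0,-7.8])
```

```text
shift [ 2.97 12.05 -0.05] turn [-0.001 -0.    -0.002] t 2.925
```

>>> {"op": "move_arm", "data": {"targets": [[[1.5,6,0],[0,0,0]],[[3,12,0],[0,0,0]],[[3,12,0],[0,0,0]]]}}

```text
time_s: 3.3
tcp_pos: [0.3496, 0.2563, 0.2494]
eef_rot: [-180.0, -0.0, -7.8]
contact_force: [0.5, 0.4, 0.0]
gripper_width: 0.0499
gripper_force: 0.0
```

Run:
```python
from h import *
C={n:cap(n) for n in("wrist","scene","side")}
cv2.imwrite("pics/d.png",C["wrist"]["image"])
np.save("C.npy",C,allow_pickle=True)
P={}
for l in["stand","rack_top","lever_grip"]:
  rs=[]
  for n in C:
    q=pinpoint(l,n)
    print(l,n,[(np.round(k["location"],1),round(k["score"],2),np.round(onz(C[n],k["location"],.11),3)) for k in q[:2]])
    if q: rs.append(ray(C[n],q[0]["location"]))
  print(tri(rs))
```

```text
stand wrist [(array([ 98.6, 174.8]), 0.61, array([0.44 , 0.361, 0.11 ]))]
stand scene [(array([184. , 382.5]), 0.86, array([0.609, 0.172, 0.11 ]))]
stand side [(array([166.2, 276.3]), 0.87, array([0.497, 0.169, 0.11 ])), (array([215. , 375.5]), 0.29, array([ 0.572, -0.207,  0.11 ]))]
(array([0.50147124, 0.31683423, 0.00783762]), [np.float64(0.09668200029777758), np.float64(0.021538484665251347), np.float64(0.08474328664879806)])
rack_top wrist []
rack_top scene [(array([162.3, 385.8]), 0.9, array([0.535, 0.261, 0.11 ]))]
rack_top side [(array([145. , 270.3]), 0.7, array([0.552, 0.263, 0.11 ]))]
(array([0.5445282 , 0.25178741, 0.11990598]), [np.float64(0.0021589416147361484), np.float64(0.002158941614736179)])
lever_grip wrist [(array([ 83.7, 300.1]), 0.83, array([0.438, 0.257, 0.11 ]))]
lever_grip scene [(array([147.9, 359.7]), 0.95, array([0.424, 0.259, 0.11 ]))]
lever_grip side [(array([165.6, 248.5]), 0.58, array([0.433, 0.24 , 0.11 ])), (array([134.8, 262. ]), 0.4, array([0.566, 0.327, 0.11 ]))]
(array([0.43477324, 0.25044246, 0.11080439]), [np.float64(0.006657146968416841), np.float64(0.006194073286237529), np.float64(0.00877116853958249)])
```

View pics/d.png

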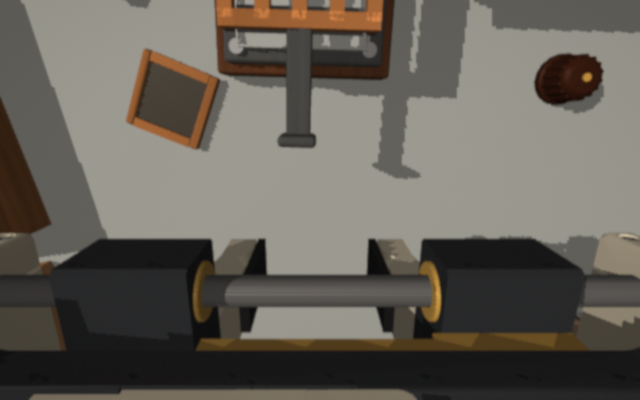

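The lever runs vertically at column ~298, with the lug at (140, 297) and the plinth front edge at (217,75)–(388,78). I'll work out the yaw and height by fitting these points.

Run:
```python
from h import *
C=np.load("C.npy",allow_pickle=True).item(); w=C["wrist"]; g=cv2.cvtColor(w["image"],cv2.COLOR_BGR2GRAY)
# lever edges
m=[]
for row in range(40,130,10):
    d=np.abs(np.diff(cv2.GaussianBlur(g,(3,3),0)[row,275:325].astype(int))); l=275+np.argmax(d[:24]); rr=275+24+np.argmax(d[24:])
    m.append((row,l,rr))
print(m)
# z from known width 20mm, for hypothesised z
for z in(.10,.105,.11,.115,.12,.125):
    wd=[np.linalg.norm(onz(w,(a,c+.5),z)-onz(w,(a,b+.5),z)) for a,b,c in m]
    c=np.array([(onz(w,(a,b+.5),z)+onz(w,(a,c+.5),z))/2 for a,b,c in m]); f=np.polyfit(c[:,0],c[:,1],1)
    print(z,np.round(np.median(wd),4),"yaw",f[0],"y at .435",np.polyval(f,.435))
for z in(.02,.027,.035):
    a,b=onz(w,(75,217),z),onz(w,(78,389),z); print(z,a,b,"len",np.linalg.norm(a-b),"yaw",np.arctan2(a[1]-b[1],a[0]-b[0])-np.pi/2)
# column/edges in wrist image around plinth corners
```

```text
[(40, np.int64(285), np.int64(323)), (50, np.int64(286), np.int64(309)), (60, np.int64(286), np.int64(309)), (70, np.int64(286), np.int64(309)), (80, np.int64(285), np.int64(311)), (90, np.int64(285), np.int64(310)), (100, np.int64(285), np.int64(310)), (110, np.int64(285), np.int64(310)), (120, np.int64(285), np.int64(310))]
0.1 0.0214 yaw -0.1987833288916768 y at .435 0.2588168657880524
0.105 0.0211 yaw -0.1987833288916774 y at .435 0.25855441342787855
0.11 0.0207 yaw -0.19878332889167544 y at .435 0.25829196106770475
0.115 0.0204 yaw -0.1987833288916749 y at .435 0.2580295087075308
0.12 0.02 yaw -0.19878332889167413 y at .435 0.2577670563473569
0.125 0.0197 yaw -0.19878332889167746 y at .435 0.2575046039871829
0.02 [0.46273893 0.3458159  0.02      ] [0.43460519 0.16578824 0.02      ] len 0.18221269438132853 yaw -0.1550207292382677
0.027 [0.46202156 0.34400153 0.027     ] [0.43439419 0.16721414 0.027     ] len 0.17893309366423454 yaw -0.15502072923826793
0.035 [0.46120171 0.34192796 0.035     ] [0.43415305 0.16884374 0.035     ] len 0.17518497855898427 yaw -0.15502072923826793
```

Run:
```python
from h import *
go([.435,.2577,.15],[180,0,-9.2])
go([.435,.2577,.098],[180,0,-9.2])
```

```text
shift [ 8.44 -1.08  9.89] turn [0.    0.    0.025] t 3.9
shift [ 8.44 -1.08 15.09] turn [0.    0.    0.025] t 3.9
```

>>> {"op": "move_arm", "data": {"targets": [[[5,-0.8,2],[0,0,0.025]],[[8.4,-1.1,6],[0,0,0.025]],[[8.4,-1.1,10.5],[0,0,0.025]],[[8.4,-1.1,13.5],[0,0,0.025]],[[8.4,-1.1,15.1],[0,0,0.025]]]}}

```text
time_s: 4.53
tcp_pos: [0.4342, 0.2569, 0.0961]
eef_rot: [179.9, 0.1, -9.2]
contact_force: [0.6, 0.1, -0.0]
gripper_width: 0.0502
gripper_force: 0.0
```

Run:
```python
from h import *
C=cap("wrist");im=C["image"];cv2.imwrite("pics/e.png",im)
print(r.get_state()["tcp_pos"])
for n in("scene","side"): c=cap(n); cv2.imwrite("pics/%s1.png"%n,c["image"])
a=cv2.resize(cv2.imread("pics/scene1.png")[80:220,300:480],None,fx=2.2,fy=2.2)
b=cv2.resize(cv2.imread("pics/side1.png")[80:220,180:360],None,fx=2.2,fy=2.2)
z=np.hstack([a,b]);print(z.shape);w=cv2.resize(im[:,80:560],(396*1,330));
# hanger crop from scene/side
h1=cv2.resize(cv2.imread("pics/scene1.png")[180:300,180:320],(396,260))
h2=cv2.imread("pics/side1.png")[170:290,300:440]; 
z=np.vstack([z,np.hstack([cv2.resize(im,(396,260)),h1])]);cv2.imwrite("pics/f.png",z);print(z.shape)
```

```text
[0.43357919 0.2564142  0.09470167]
(308, 792, 3)
(568, 792, 3)
```

View pics/f.png

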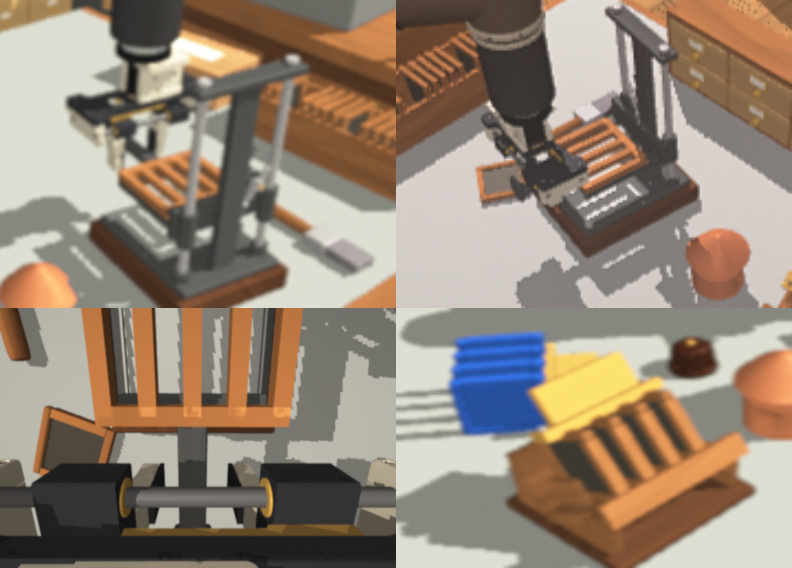

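The crop confirms the choice: the brass hanger with brown slides leans in the cradle, with its grip towards the robot. The blue one lies beside it. The lever is between the fingers, so I'll grip it.

>>> {"op": "move_arm", "data": {"targets": [[[0,0,0],[0,0,0]],[[0,0,0],[0,0,0]],[[0,0,0],[0,0,0]],[[0,0,0],[0,0,0]]], "jaw": 1, "squeeze": 50}}

```text
time_s: 5.18
tcp_pos: [0.4352, 0.2593, 0.0987]
eef_rot: [-179.8, -0.1, -9.2]
contact_force: [-0.9, 5.5, -1.0]
gripper_width: 0.0196
gripper_force: 50.0
```

>>> {"op": "move_arm", "data": {"targets": [[[0,0,-0.8],[0,0,0]],[[0,0,-1.6],[0,0,0]],[[0,0,-2.4],[0,0,0]],[[0,0,-3.2],[0,0,0]],[[0,0,-4],[0,0,0]]]}}

```text
time_s: 5.8
tcp_pos: [0.4351, 0.2593, 0.138]
eef_rot: [-179.8, -0.0, -9.2]
contact_force: [3.0, 5.5, -8.9]
gripper_width: 0.0193
gripper_force: 50.0
```

>>> {"op": "move_arm", "data": {"targets": [[[0,0,0],[0,0,0]]]}}

```text
time_s: 5.92
tcp_pos: [0.4351, 0.2593, 0.1384]
eef_rot: [-179.8, -0.0, -9.2]
contact_force: [1.2, 6.1, -7.0]
gripper_width: 0.0196
gripper_force: 50.0
```

>>> {"op": "move_arm", "data": {"targets": [[[0,0,0.3],[0,0,0]],[[0,0,0.6],[0,0,0]],[[0,0,0.8],[0,0,0]],[[0,0,1.0],[0,0,0]],[[0,0,1.15],[0,0,0]]]}}

```text
time_s: 6.55
tcp_pos: [0.4352, 0.2593, 0.1266]
eef_rot: [-179.8, -0.0, -9.2]
contact_force: [-1.3, 4.6, 1.5]
gripper_width: 0.0194
gripper_force: 50.0
```

>>> {"op": "move_arm", "data": {"targets": [[[0,0,0.1],[0,0,0]],[[0,0,0.1],[0,0,0]]]}}

```text
time_s: 6.8
tcp_pos: [0.4352, 0.2593, 0.1264]
eef_rot: [-179.8, -0.1, -9.2]
contact_force: [-2.5, 4.6, 2.5]
gripper_width: 0.0195
gripper_force: 50.0
```

The height is +27.7 mm and the load has come off, so the rack is on its pawl. Releasing.

>>> {"op": "move_arm", "data": {"targets": [[[0,0,0],[0,0,0]],[[0,0,0],[0,0,0]],[[0,0,0],[0,0,0]]], "jaw": 5}}

```text
time_s: 7.18
tcp_pos: [0.4346, 0.2574, 0.1254]
eef_rot: [180.0, 0.0, -9.2]
contact_force: [1.2, -0.1, 0.2]
gripper_width: 0.044
gripper_force: 0.0
```

Run:
```python
from h import *
C=cap("wrist");cv2.imwrite("pics/g.png",C["image"]);np.save("Cg.npy",{"w":C,"s":r.get_state()},allow_pickle=True)
print(pinpoint("rack_top","wrist"),pinpoint("lever_grip","wrist"),r.get_state()["tcp_pos"])
a=cap("scene")["image"][80:220,300:480]
z=np.hstack([cv2.resize(C["image"],(480,300))[:,:],cv2.resize(a,(320,300))]);cv2.imwrite("pics/g2.png",z)
```

```text
[{'location': [19.9, 316.0], 'score': 0.91}] [{'location': [267.6, 312.5], 'score': 0.93}, {'location': [17.7, 313.5], 'score': 0.24}] [0.43467202 0.25754382 0.12547027]
```

View pics/g2.png

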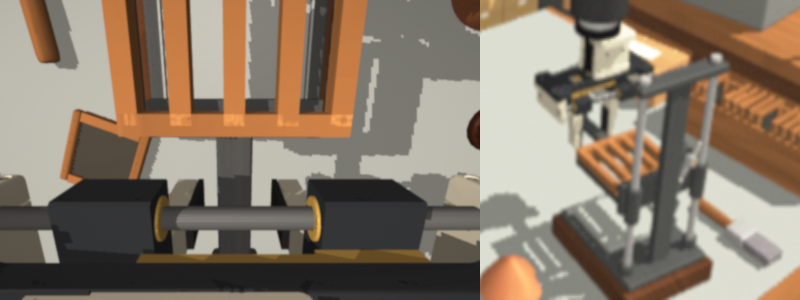

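The rack is raised and stays. I'll measure its pose from this close view.

Run:
```python
from h import *
D=np.load("Cg.npy",allow_pickle=True).item();w=D["w"];im=w["image"].astype(int)
hsv=cv2.cvtColor(w["image"],cv2.COLOR_BGR2HSV)
m=(hsv[...,0]<18)&(hsv[...,1]>110)&(hsv[...,2]>120)
# front edge rows
for row in(10,40,70,100,130,160,172):
    d=np.diff(m[row].astype(int));print(row,[(c+1) for c in np.nonzero(d)[0]])
cols=range(200,460,20);fr=[(np.nonzero(m[:230,c])[0].max()+1) for c in cols];print(fr)
for z in(.145,.149,.153):
    P=np.array([onz(w,(a-.0,c),z) for a,c in zip(fr,cols)]);f=np.polyfit(P[:,1],P[:,0],1)
    print(z,"front yaw",-np.arctan(f[0]),"x at y=.255",np.polyval(f,.255))
```

```text
10 [np.int64(29), np.int64(48), np.int64(137), np.int64(168), np.int64(216), np.int64(249), np.int64(297), np.int64(328), np.int64(373), np.int64(408), np.int64(447), np.int64(489)]
40 [np.int64(38), np.int64(56), np.int64(141), np.int64(172), np.int64(219), np.int64(250), np.int64(298), np.int64(327), np.int64(371), np.int64(406), np.int64(444), np.int64(485)]
70 [np.int64(47), np.int64(63), np.int64(144), np.int64(175), np.int64(221), np.int64(252), np.int64(298), np.int64(327), np.int64(370), np.int64(404), np.int64(441), np.int64(481)]
100 [np.int64(148), np.int64(178), np.int64(223), np.int64(253), np.int64(298), np.int64(327), np.int64(369), np.int64(402), np.int64(438), np.int64(477)]
130 [np.int64(152), np.int64(181), np.int64(225), np.int64(254), np.int64(299), np.int64(326), np.int64(367), np.int64(400), np.int64(435), np.int64(474)]
160 [np.int64(96), np.int64(141), np.int64(156), np.int64(470)]
172 [np.int64(93), np.int64(103), np.int64(135), np.int64(468)]
[np.int64(183), np.int64(182), np.int64(183), np.int64(183), np.int64(183), np.int64(183), np.int64(183), np.int64(183), np.int64(183), np.int64(183), np.int64(183), np.int64(183), np.int64(183)]
0.145 front yaw -0.16411558727612163 x at y=.255 0.47597248444631757
0.149 front yaw -0.164115587276122 x at y=.255 0.4769286733400808
0.153 front yaw -0.16411558727612205 x at y=.255 0.47788486223384385
```

Run:
```python
from h import *
D=np.load("Cg.npy",allow_pickle=True).item();w=D["w"]
E=[(10,137,489),(40,141,485),(70,144,481),(100,148,477),(130,152,474),(160,156,470)]
u=np.array([np.cos(-.164),np.sin(-.164)]);v=np.array([-u[1],u[0]])
for z in(.141,.145,.149,.153):
    L=np.array([onz(w,(a,b),z) for a,b,c in E]);R=np.array([onz(w,(a,c),z) for a,b,c in E])
    print(z,"width",np.round(((L-R)[:,:2]@v),4)); M=(L+R)/2; f=np.polyfit(M[:,0],M[:,1],1)
    fl=np.polyfit(L[:,0],L[:,1],1)[0],np.polyfit(R[:,0],R[:,1],1)[0]
    xf=M[-1]; 
    t=np.arctan(f[0]);y0=np.polyval(f,.477)
    print("  mid yaw",t,fl,"y at .477",y0,"y at .435",np.polyval(f,.435))
s=D["s"];print(s["tcp_pos"],s["eef_rot"]);T=np.linalg.inv(w["camera_from_world"]);print(T[:3,3])
```

```text
0.141 width [0.1314 0.1313 0.1315 0.1313 0.1316 0.1314]
  mid yaw -0.16513112195510476 (np.float64(-0.16740324562954192), np.float64(-0.16589275499721656)) y at .477 0.25092002873468877 y at .435 0.25791927092623657
0.145 width [0.1278 0.1276 0.1278 0.1277 0.1279 0.1277]
  mid yaw -0.16513112195510277 (np.float64(-0.16740324562954262), np.float64(-0.1658927549972159)) y at .477 0.25088388944279594 y at .435 0.2578831316343436
0.149 width [0.1241 0.124  0.1242 0.124  0.1243 0.1241]
  mid yaw -0.16513112195510504 (np.float64(-0.16740324562953926), np.float64(-0.1658927549972154)) y at .477 0.25084775015090344 y at .435 0.2578469923424513
0.153 width [0.1205 0.1203 0.1205 0.1204 0.1206 0.1204]
  mid yaw -0.16513112195510515 (np.float64(-0.1674032456295407), np.float64(-0.1658927549972153)) y at .477 0.2508116108590108 y at .435 0.2578108530505587
[0.43465418 0.25747791 0.12547326] [ 1.79983761e+02  6.08769952e-03 -9.22245257e+00]
[0.50768935 0.24450512 0.28495087]
```

Rack centre is about (0.534, 0.242), top z 0.150, yaw -0.165. I'll go on to the hanger now.

Run:
```python
from h import *
print(np.round(r.get_state()["joints"],1))
go([.46,.20,.28],[180,0,-20]);go([.49,.02,.30],[180,0,-58]);go([.53,-.10,.30],[180,0,-75])
```

```text
[ 53.   10.  -28.4   0.  -51.6  27.8]
shift [  3.42   5.28 -15.45] turn [0.    0.    0.188] t 7.375
shift [  9.26  22.57 -17.45] turn [ 0.    -0.     0.851] t 7.375
shift [ 15.13  33.78 -17.45] turn [ 0.    -0.     1.148] t 7.375
```

>>> {"op": "move_arm", "data": {"targets": [[[0,0,-4],[0,0,0]],[[0,0,-9],[0,0,0]],[[0,0,-14],[0,0,0]]]}}

```text
time_s: 7.75
tcp_pos: [0.4345, 0.2574, 0.267]
eef_rot: [180.0, 0.0, -9.2]
contact_force: [0.4, -0.1, 0.1]
gripper_width: 0.0498
gripper_force: 0.0
```

>>> {"op": "move_arm", "data": {"targets": [[[2,5.5,-3.3],[0,0,0.18]],[[4,11,-3.3],[0,0,0.36]],[[6,16.5,-3.3],[0,0,0.54]],[[8,22,-3.3],[0,0,0.72]],[[10.5,26.5,-3.3],[0,0,0.9]]], "jaw": 6}}

```text
time_s: 8.38
tcp_pos: [0.4958, -0.0228, 0.299]
eef_rot: [-179.9, -0.0, -61.1]
contact_force: [1.6, 0.9, 0.7]
gripper_width: 0.0598
gripper_force: 0.0
```

>>> {"op": "move_arm", "data": {"targets": [[[5.5,3,0],[0,0,0.18]],[[9,4.5,0],[0,0,0.25]],[[9,4.5,0],[0,0,0.25]]]}}

```text
time_s: 8.75
tcp_pos: [0.5003, -0.1235, 0.2981]
eef_rot: [179.9, -0.0, -75.4]
contact_force: [0.2, 0.9, 0.9]
gripper_width: 0.0595
gripper_force: 0.0
```

Run:
```python
from h import *
s=r.get_state();print(s["tcp_pos"],s["eef_rot"])
C={"wrist":cap("wrist")};cv2.imwrite("pics/h.png",C["wrist"]["image"])
for n in("scene","side"):C[n]=cap(n)
np.save("Ch.npy",C,allow_pickle=True)
for l in["hanger_grip","hanger_bar","cradle"]:
  q=pinpoint(l,"wrist")[:2];print(l,[(k,onz(C["wrist"],k["location"],.16)) for k in q])
  q2=[(n,k) for n in("scene","side") for k in pinpoint(l,n)[:3]]
  for n,k in q2:
    if q:
      x,e=tri([ray(C["wrist"],q[0]["location"]),ray(C[n],k["location"])]);
      if max(e)<.012:print(n,np.round(x,4),np.round(e,4),k)
```

```text
[ 0.50031572 -0.12353509  0.29812431] [ 1.79944596e+02 -3.44950552e-03 -7.53596365e+01]
hanger_grip [({'location': [71.9, 290.5], 'score': 0.86}, array([ 0.54409859, -0.21294545,  0.16      ])), ({'location': [163.0, 401.9], 'score': 0.68}, array([ 0.43336971, -0.16489073,  0.16      ]))]
scene [ 0.5462 -0.2112  0.1486] [0.0026 0.0026] {'location': [216.6, 247.9], 'score': 0.59}
scene [ 0.5443 -0.2135  0.1558] [0.0003 0.0003] {'location': [214.3, 245.0], 'score': 0.59}
side [ 0.5438 -0.2125  0.1582] [0.0007 0.0007] {'location': [211.7, 372.1], 'score': 0.83}
hanger_bar [({'location': [71.3, 272.4], 'score': 0.89}, array([ 0.55834852, -0.20971544,  0.16      ])), ({'location': [23.9, 637.8], 'score': 0.85}, array([ 0.28969357, -0.31545791,  0.16      ]))]
scene [ 0.5636 -0.2101  0.1242] [0.0013 0.0013] {'location': [228.4, 252.7], 'score': 0.85}
side [ 0.5615 -0.2106  0.1338] [0.0004 0.0004] {'location': [212.9, 374.8], 'score': 0.76}
cradle [({'location': [78.4, 271.3], 'score': 0.96}, array([ 0.558035  , -0.20419794,  0.16      ]))]
side [ 0.5717 -0.2028  0.0216] [0.0067 0.0067] {'location': [230.8, 369.9], 'score': 0.83}
side [ 0.5365 -0.1999  0.3221] [0.0002 0.0002] {'location': [172.9, 372.1], 'score': 0.59}
```

View pics/h.png

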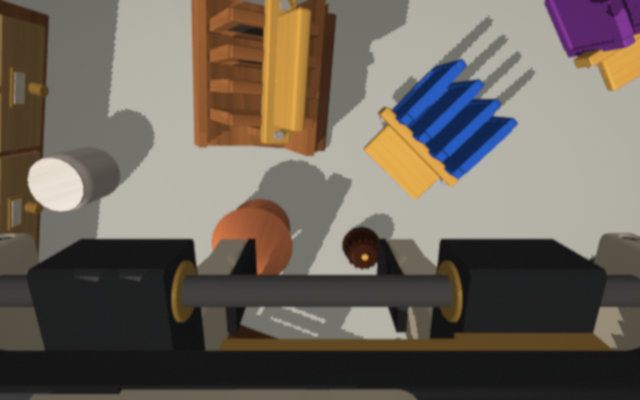

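The brass hanger in the cradle is at (10–140, 265–311), with its plate's upper edge on the right, towards the robot. The blue decoy is at (140, 430). Next I'll get the yaw from the plate edges.

Run:
```python
from h import *
C=np.load("Ch.npy",allow_pickle=True).item();w=C["wrist"]
hsv=cv2.cvtColor(w["image"],cv2.COLOR_BGR2HSV)
m=(hsv[...,0]>15)&(hsv[...,0]<32)&(hsv[...,1]>100)&(hsv[...,2]>150);m[:,:240]=0;m[:,340:]=0;m[160:]=0
E=[]
for row in range(0,150,6):
    c=np.nonzero(m[row])[0]
    if len(c):print(row,c.min(),c.max()+1,end="; ");E.append((row,c.min(),c.max()+1))
E=[e for e in E if 20<=e[0]<=120]
for z in(.165,.17,.175):
    P=np.array([onz(w,(a,c),z) for a,b,c in E]);f=np.polyfit(P[:,1],P[:,0],1);print("\n",z,"right edge yaw",-np.arctan(f[0]),"x at y=-.2125",np.polyval(f,-.2125),"std",np.std(P[:,0]-np.polyval(f,P[:,1])))
    print([np.round(onz(w,p,z),4) for p in((10,311),(132,300))])
for z in(.0,.012):
    a,b=onz(w,(147,196),z),onz(w,(155,322),z);print("cradle edge",a,b,np.linalg.norm(a-b),np.arctan2(a[1]-b[1],a[0]-b[0]))
```

```text
0 265 296; 6 265 291; 12 265 310; 18 265 309; 24 264 309; 30 264 309; 36 264 308; 42 264 308; 48 264 308; 54 264 307; 60 263 307; 66 263 306; 72 262 306; 78 262 306; 84 263 305; 90 262 305; 96 262 305; 102 262 304; 108 261 304; 114 262 303; 120 261 303; 126 261 303; 132 260 290; 138 260 290; 
 0.165 right edge yaw 0.17805356172694783 x at y=-.2125 0.5311164166343343 std 0.00022238446708120081
[array([ 0.5388, -0.2596,  0.165 ]), array([ 0.5252, -0.1689,  0.165 ])]

 0.17 right edge yaw 0.17805356172694448 x at y=-.2125 0.5309544478524553 std 0.0002185849376239365
[array([ 0.5385, -0.2585,  0.17  ]), array([ 0.525 , -0.1694,  0.17  ])]

 0.175 right edge yaw 0.1780535617269476 x at y=-.2125 0.5307924790705767 std 0.0002147854081666492
[array([ 0.5381, -0.2574,  0.175 ]), array([ 0.5249, -0.1698,  0.175 ])]
cradle edge [ 0.65653587 -0.10003894  0.        ] [ 0.49337132 -0.13143649  0.        ] 0.16615798386840494 0.19010504055467356
cradle edge [ 0.6529237  -0.10257124  0.012     ] [ 0.4940375  -0.13314551  0.012     ] 0.16180114517586314 0.1901050405546737
```

```bash
cat >> h.py <<'E'
def hfr(yaw,tilt):
    """tool rotation for hanger frame with yaw (rad), leaning tilt (rad) to -x"""
    c=np.array([np.cos(yaw),np.sin(yaw),0]);k=np.array([0,0,1.])
    hz=-np.sin(tilt)*c+np.cos(tilt)*k; hx=np.cos(tilt)*c+np.sin(tilt)*k
    y=-hx;z=-hz;return Ro.from_matrix(np.stack([np.cross(y,z),y,z],1)),hx,hz
E
python3 - <<'E'
from h import *
R,hx,hz=hfr(.18,np.radians(30));g=np.array([.545,-.2125,.155])
t=g-.015*hz;print(t,R.as_euler("xyz",degrees=True))
go(t+.10*hz,R);go(t,R)
E
```

```text
[ 0.55237883 -0.21115728  0.14200962] [-150.            0.          -79.68675969]
shift [9.66 2.31 7.  ] turn [0.523 0.021 0.079] t 9.35
shift [10.06 -2.67 15.66] turn [0.523 0.021 0.079] t 9.35
```

>>> {"op": "move_arm", "data": {"targets": [[[4,1,1],[0.17,0.007,0.026]],[[8,2,3.5],[0.34,0.014,0.052]],[[9.7,2.3,6],[0.5,0.02,0.076]],[[9.7,2.3,7],[0.523,0.021,0.079]],[[9.7,2.3,7],[0.523,0.021,0.079]]], "jaw": 4}}

```text
time_s: 9.98
tcp_pos: [0.5023, -0.2214, 0.228]
eef_rot: [-150.1, 0.0, -79.8]
contact_force: [0.4, 0.8, -0.2]
gripper_width: 0.04
gripper_force: 0.0
```

Run:
```python
from h import *
C=cap("wrist");im=C["image"];s=cap("scene")["image"];d=cap("side")["image"]
a=np.vstack([cv2.resize(s[150:310,170:330],(320,300)),cv2.resize(d[150:290,300:440],(320,300))])
z=np.hstack([cv2.copyMakeBorder(cv2.resize(im,(480,300)),0,300,0,0,cv2.BORDER_CONSTANT),a]);cv2.imwrite("pics/i.png",z)
R,hx,hz=hfr(.18,np.radians(30));g=np.array([.545,-.2125,.155]);go(g-.015*hz,R)
for l in("hanger_grip","hanger_bar"):
  for k in pinpoint(l,"wrist")[:2]:print(l,k)
print("expect",proj(C,g),proj(C,g-.036*hz))
```

```text
shift [-0.08  0.11 10.03] turn [ 0.    -0.     0.001] t 10.125
hanger_grip {'location': [208.0, 316.1], 'score': 0.81}
hanger_bar {'location': [193.3, 315.8], 'score': 0.58}
expect [208.38280545 314.60374193] [195.59545196 314.72148232]
```

View pics/i.png

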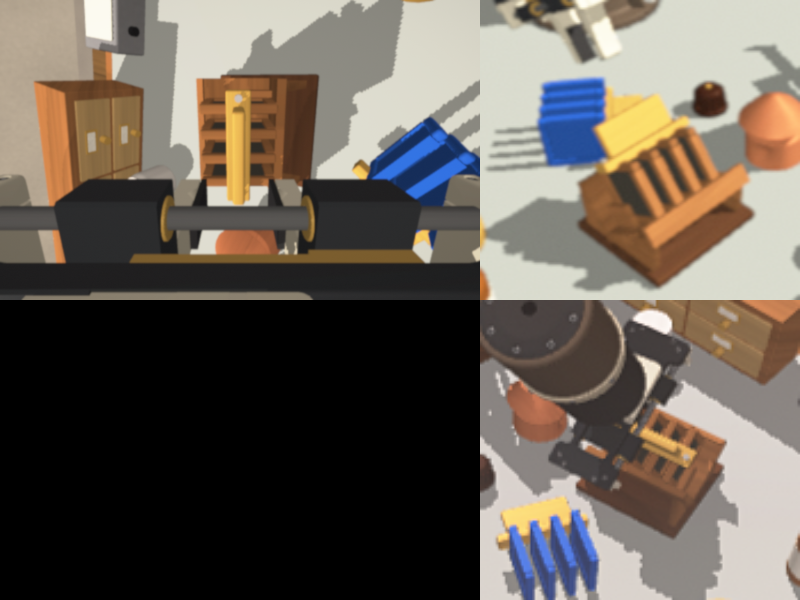

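The plate, at wrist (120–270, 316), is in line with the fingers. Going down along the tool axis.

>>> {"op": "move_arm", "data": {"targets": [[[-0.1,0.1,3],[0,0,0]],[[-0.1,0.1,6],[0,0,0]],[[-0.1,0.1,8.5],[0,0,0]],[[-0.1,0.1,10],[0,0,0]],[[-0.1,0.1,10],[0,0,0]]]}}

```text
time_s: 10.85
tcp_pos: [0.5516, -0.2106, 0.1406]
eef_rot: [-150.1, 0.0, -79.7]
contact_force: [-1.4, 0.0, 0.1]
gripper_width: 0.04
gripper_force: 0.0
```

>>> {"op": "move_arm", "data": {"targets": [[[0,0,0],[0,0,0]],[[0,0,0],[0,0,0]],[[0,0,0],[0,0,0]],[[0,0,0],[0,0,0]]], "jaw": 0.5, "squeeze": 45}}

```text
time_s: 11.35
tcp_pos: [0.5508, -0.2112, 0.1416]
eef_rot: [-150.0, 0.0, -79.7]
contact_force: [-4.9, -0.2, 3.5]
gripper_width: 0.0117
gripper_force: 45.0
```

>>> {"op": "move_arm", "data": {"targets": [[[0,0,-1],[0,0,0]],[[0,0,-3],[0,0,0]],[[0,0,-6],[0,0,0]],[[0,0,-9],[0,0,0]],[[0,0,-12],[0,0,0]]]}}

```text
time_s: 11.98
tcp_pos: [0.4903, -0.2217, 0.2465]
eef_rot: [-150.1, 0.0, -79.7]
contact_force: [0.1, -0.3, -4.5]
gripper_width: 0.0117
gripper_force: 45.0
```

Run:
```python
from h import *
R,hx,hz=hfr(-.165,np.radians(8))
s=r.get_state();print(s["contact_force"],s["moment"],s["gripper_width"],R.as_euler("xyz",degrees=True))
go([.46,-.15,.30],hfr(.1,np.radians(15))[0])
c=np.array([.5339,.2423,.1502])
# bar underside point at height .12 above top along hz ; TCP = bar + (36+4-19)mm hz
for h in(.115,.0):
    t=c+h*hz+.021*hz; print(h,t); go(t,R)
```

```text
[ 0.10839763 -0.2566385  -4.50756186] [-0.3931613   2.46702802  0.01461857] 0.011663996356708176 [-172.            0.          -99.45380362]
shift [-7.6  -1.19 -5.49] turn [-0.26   0.031  0.073] t 11.975
0.115 [0.51522953 0.24540889 0.28487646]
shift [-45.52 -11.25   2.06] turn [-0.378  0.113  0.327] t 11.975
0.0 [0.53101706 0.24278005 0.17099563]
shift [-44.98  -6.88  12.69] turn [-0.378  0.113  0.327] t 11.975
```

Run:
```python
from h import *
a=np.array([.4903,-.2217,.2465]);
for f,y,t in((.2,.12,26),(.4,.06,22),(.6,0,18),(.8,-.06,14),(1,-.1,10)):
    go(a+f*(np.array([.48,0.02,.31])-a),hfr(y,np.radians(t))[0])
```

```text
shift [-4.8  -1.21 -0.77] turn [-0.068  0.028  0.052] t 11.975
shift [-9.59 -2.41 -1.54] turn [-0.138  0.053  0.107] t 11.975
shift [-14.38  -3.61  -2.31] turn [-0.207  0.073  0.164] t 11.975
shift [-19.18  -4.82  -3.08] turn [-0.276  0.09   0.222] t 11.975
shift [-23.97  -6.02  -3.85] turn [-0.345  0.096  0.264] t 11.975
```

>>> {"op": "move_arm", "data": {"targets": [[[-4,-1.2,-1.5],[-0.07,0.03,0.05]],[[-9.5,-2.4,-2.5],[-0.14,0.053,0.107]],[[-14.4,-3.6,-3],[-0.21,0.073,0.164]],[[-19.2,-4.8,-3.4],[-0.276,0.09,0.222]],[[-24,-6,-3.9],[-0.345,0.096,0.264]]]}}

```text
time_s: 12.6
tcp_pos: [0.4799, 0.0182, 0.3102]
eef_rot: [-170.0, -0.0, -95.9]
contact_force: [2.5, -0.8, -4.9]
gripper_width: 0.012
gripper_force: 45.0
```

Run:
```python
from h import *
R,hx,hz=hfr(-.165,np.radians(8))
c=np.array([.5339,.2423,.1502]); go(c+.146*hz,R)
```

```text
shift [-22.97  -0.75   1.69] turn [-0.036  0.009  0.061] t 12.6
```

>>> {"op": "move_arm", "data": {"targets": [[[-5.5,-0.2,0],[-0.01,0.002,0.015]],[[-11.5,-0.4,0],[-0.02,0.005,0.03]],[[-17,-0.6,0],[-0.03,0.007,0.045]],[[-21,-0.7,1],[-0.036,0.009,0.061]],[[-23,-0.75,1.7],[-0.036,0.009,0.061]]]}}

```text
time_s: 13.22
tcp_pos: [0.5145, 0.2461, 0.2931]
eef_rot: [-172.0, 0.0, -99.3]
contact_force: [-1.3, -0.5, -4.8]
gripper_width: 0.0122
gripper_force: 45.0
```

>>> {"op": "move_arm", "data": {"targets": [[[0,0,0],[0,0,0]],[[0,0,0],[0,0,0]],[[0,0,0],[0,0,0]]]}}

```text
time_s: 13.6
tcp_pos: [0.515, 0.244, 0.294]
eef_rot: [-172.0, 0.1, -99.3]
contact_force: [-0.2, -0.3, -4.4]
gripper_width: 0.0119
gripper_force: 45.0
```

Run:
```python
from h import *
C={n:cap(n) for n in("wrist","scene","side")};np.save("Cj.npy",C,allow_pickle=True);s=r.get_state();print(s["tcp_pos"],s["eef_rot"])
w=C["wrist"];im=w["image"]
z=np.hstack([cv2.resize(im,(480,300)),cv2.resize(C["scene"]["image"][60:220,310:470],(300,300))])
z2=np.hstack([cv2.resize(C["side"]["image"][60:220,180:340],(300,300)),cv2.resize(im[0:230,180:460],(480,300))])
cv2.imwrite("pics/j.png",np.vstack([z,z2]))
for l in("rack_top","hanger_bar","hanger_grip"):
    for n in C: print(l,n,[(k["location"],round(k["score"],2)) for k in pinpoint(l,n)[:2]])
c=np.array([.5339,.2423,.1502]);print([proj(C[n],c) for n in C])
```

```text
[0.51505112 0.24438715 0.29373499] [-1.71960154e+02  1.02600516e-01 -9.93283480e+01]
rack_top wrist []
rack_top scene [([153.3, 384.8], 0.74), ([182.5, 383.4], 0.49)]
rack_top side [([140.6, 270.5], 0.79), ([109.4, 260.7], 0.49)]
hanger_bar wrist []
hanger_bar scene [([206.9, 146.2], 0.86), ([115.7, 382.4], 0.81)]
hanger_bar side [([257.9, 330.0], 0.89), ([114.3, 261.8], 0.78)]
hanger_grip wrist [([268.1, 315.8], 0.58)]
hanger_grip scene [([198.5, 148.2], 0.84), ([213.5, 244.9], 0.76)]
hanger_grip side [([108.4, 259.0], 0.96), ([250.7, 324.2], 0.93)]
[array([188.80091378, 317.67391474]), array([152.3107939 , 382.38350888]), array([141.99494062, 269.09305689])]
```

View pics/j.png

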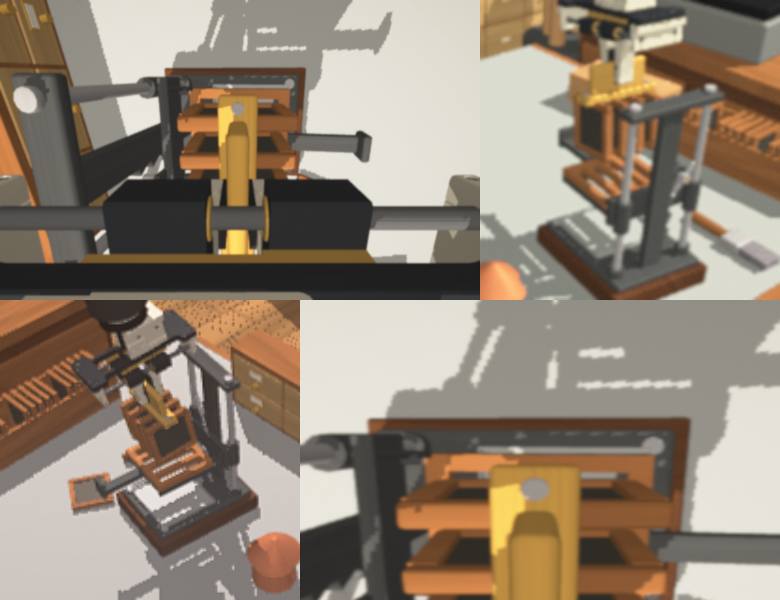

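The hanger is held above the rack. In the full wrist image the bar's end is at about row 128, cols 291–342, and the rack's -y edge at about row 119, cols 253–387. I'll compare both with my model.

Run:
```python
from h import *
C=np.load("Cj.npy",allow_pickle=True).item();w=C["wrist"]
p=np.array([.51505,.24439,.29373]);R=Ro.from_euler("xyz",[-171.96,.10,-99.33],degrees=True)
def hang(x,y,z,dy=0): # hanger_bar frame mm -> world; hx=-ty, hy=-tx, hz=-tz ; TCP at bar+21mm hz
    v=np.array([x,y+dy,z-21])/1000; M=R.as_matrix(); return p+M@np.array([-v[1],-v[0],-v[2]])
for dy in(-4,0,4): print("bar end top corners",dy,[np.round(proj(w,hang(x,-62,12,dy)),1) for x in(-13,13)],"slide -42 corners",[np.round(proj(w,hang(x,-47.5,0,dy)),1) for x in(-42,42)])
c=np.array([.5339,.2423,.1502]);u=np.array([np.cos(.165),-np.sin(.165),0]);v=np.array([-u[1],u[0],0])
for dy in(-.004,0,.004): print("rack edge",dy,[np.round(proj(w,c+x*u+(-.0615+dy)*v),1) for x in(-.058,.058)])
im=cv2.GaussianBlur(w["image"],(3,3),0)
for col in(270,300,325,365): print(col,[(rr,tuple(int(t) for t in w["image"][rr,col])) for rr in range(104,150,2)])
```

```text
bar end top corners -4 [array([122.6, 343.2]), array([122.7, 288.6])] slide -42 corners [array([149.5, 396.6]), array([149.8, 235.4])]
bar end top corners 0 [array([131.1, 343.1]), array([131.2, 288.8])] slide -42 corners [array([157.2, 396.1]), array([157.4, 235.9])]
bar end top corners 4 [array([139.5, 342.9]), array([139.6, 289. ])] slide -42 corners [array([164.7, 395.7]), array([165. , 236.4])]
rack edge -0.004 [array([114.8, 386.9]), array([114. , 252.2])]
rack edge 0 [array([119.7, 386.6]), array([118.7, 252.4])]
rack edge 0.004 [array([124.6, 386.4]), array([123.3, 252.6])]
270 [(104, (68, 71, 72)), (106, (67, 70, 72)), (108, (66, 69, 71)), (110, (65, 69, 69)), (112, (65, 68, 69)), (114, (65, 68, 70)), (116, (61, 67, 75)), (118, (56, 93, 143)), (120, (75, 137, 216)), (122, (80, 144, 223)), (124, (79, 144, 223)), (126, (79, 144, 223)), (128, (79, 143, 223)), (130, (75, 127, 196)), (132, (60, 79, 104)), (134, (56, 66, 78)), (136, (49, 65, 87)), (138, (41, 67, 101)), (140, (36, 60, 93)), (142, (34, 57, 87)), (144, (34, 54, 81)), (146, (36, 49, 65)), (148, (37, 44, 49))]
300 [(10
[... 856 characters left out ...]
)), (134, (66, 140, 187)), (136, (65, 140, 186)), (138, (66, 139, 186)), (140, (76, 139, 183)), (142, (93, 139, 175)), (144, (105, 144, 173)), (146, (103, 145, 175)), (148, (91, 144, 180))]
365 [(104, (74, 77, 79)), (106, (69, 71, 74)), (108, (70, 73, 75)), (110, (69, 72, 74)), (112, (96, 101, 103)), (114, (139, 147, 149)), (116, (136, 144, 147)), (118, (85, 103, 129)), (120, (57, 99, 155)), (122, (59, 102, 161)), (124, (58, 102, 161)), (126, (59, 102, 161)), (128, (58, 101, 159)), (130, (59, 101, 159)), (132, (76, 97, 130)), (134, (85, 90, 94)), (136, (68, 79, 93)), (138, (44, 69, 104)), (140, (37, 64, 99)), (142, (34, 58, 89)), (144, (33, 55, 84)), (146, (33, 53, 80)), (148, (37, 48, 63))]
```

```bash
python3 - <<'E'
from h import *
C=np.load("Cj.npy",allow_pickle=True).item();w=C["wrist"]
p=np.array([.51505,.24439,.29373]);R=Ro.from_euler("xyz",[-171.96,.10,-99.33],degrees=True)
def hang(x,y,z): 
    v=np.array([x,y,z-21])/1000; return p+R.as_matrix()@np.array([-v[1],-v[0],-v[2]])
P=lambda *a:round(float(proj(w,hang(*a))[0]),1)
print("bar end z12,z0",P(0,-62,12),P(0,-62,0),"plate end top/bot",P(0,-46,53),P(0,-46,12))
for y in(-42,-14): print("slide",y,"outer z0",P(30,y-5.5,0),"inner",P(30,y+5.5,0),"outer z-80",P(30,y-5.5,-80))
for col in(255,270,365,378): print(col,[(rr,int(w["image"][rr,col][2])) for rr in range(132,236,3)])
print("bar row",[(rr,int(w["image"][rr,296][2])) for rr in range(120,200,3)],[(rr,int(w["image"][rr,316][2])) for rr in range(120,230,3)])
E
python3 -c "
import cv2;im=cv2.imread('pics/h.png')"
```

```text
bar end z12,z0 131.1 129.2 plate end top/bot 183.3 164.2
slide -42 outer z0 157.4 inner 177.9 outer z-80 140.5
slide -14 outer z0 208.4 inner 227.3 outer z-80 177.3
255 [(132, 159), (135, 158), (138, 155), (141, 111), (144, 105), (147, 109), (150, 111), (153, 106), (156, 141), (159, 191), (162, 201), (165, 204), (168, 210), (171, 215), (174, 208), (177, 180), (180, 176), (183, 112), (186, 104), (189, 106), (192, 110), (195, 110), (198, 108), (201, 121), (204, 101), (207, 126), (210, 184), (213, 201), (216, 205), (219, 211), (222, 218), (225, 165), (228, 126), (231, 109), (234, 110)]
270 [(132, 104), (135, 81), (138, 101), (141, 88), (144, 81), (147, 54), (150, 48), (153, 89), (156, 140), (159, 192), (162, 201), (165, 205), (168, 211), (171, 217), (174, 200), (177, 108), (180, 100), (183, 90), (186, 80), (189, 63), (192, 49), (195, 46), (198, 48), (201, 52), (204, 94), (207, 127), (210, 184), (213, 200), (216, 206), (219, 213), (222, 218), (225, 150), (228, 83), (231, 67), (234, 54)]
365 [(132, 130), (135, 90), (138, 104), (141, 94), (144, 84), (147, 73), (150, 50), (153, 91), (156, 1
[... 809 characters left out ...]
8), (138, 189), (141, 190), (144, 241), (147, 251), (150, 251), (153, 251), (156, 251), (159, 251), (162, 251), (165, 251), (168, 251), (171, 251), (174, 251), (177, 251), (180, 251), (183, 251), (186, 251), (189, 248), (192, 196), (195, 192), (198, 190)] [(120, 150), (123, 152), (126, 140), (129, 172), (132, 182), (135, 175), (138, 152), (141, 156), (144, 156), (147, 154), (150, 154), (153, 167), (156, 184), (159, 184), (162, 143), (165, 132), (168, 132), (171, 132), (174, 132), (177, 134), (180, 157), (183, 187), (186, 191), (189, 192), (192, 192), (195, 192), (198, 193), (201, 192), (204, 192), (207, 192), (210, 192), (213, 191), (216, 191), (219, 192), (222, 192), (225, 191), (228, 191)]
```

Run:
```python
from h import *
R,hx,hz=hfr(-.165,np.radians(6.5));v=np.array([np.sin(.165),np.cos(.165),0])
c=np.array([.5339,.2423,.1502])+.0014*v
s=r.get_state();print(s["tcp_pos"],s["eef_rot"])
for h in(.115,.09):go(c+(h+.021)*hz,R)
```

```text
[0.51500332 0.24509457 0.29314665] [-1.71988927e+02  5.55402101e-02 -9.92751733e+01]
shift [-0.17 -0.26  0.83] turn [-0.026  0.001  0.003] t 14.2
shift [-0.17 -0.19  3.33] turn [-0.026  0.001  0.003] t 14.2
```

>>> {"op": "move_arm", "data": {"targets": [[[-0.17,-0.26,0.4],[-0.026,0.001,0.003]],[[-0.17,-0.23,1.2],[-0.026,0.001,0.003]],[[-0.17,-0.2,2.2],[-0.026,0.001,0.003]],[[-0.17,-0.2,3],[-0.026,0.001,0.003]],[[-0.17,-0.2,3],[-0.026,0.001,0.003]]]}}

```text
time_s: 14.82
tcp_pos: [0.521, 0.2453, 0.2627]
eef_rot: [-173.5, -0.1, -99.5]
contact_force: [0.5, 0.4, -4.7]
gripper_width: 0.0116
gripper_force: 45.0
```

Run:
```python
from h import *
P=[]
for i in range(6):
    s=r.get_state();P.append(s["tcp_pos"]);w=cap("wrist")
s=r.get_state();p=np.mean(P,0);print(p,np.std(P,0),s["eef_rot"],s["contact_force"])
R,hx,hz=hfr(-.165,np.radians(6.5));v=np.array([np.sin(.165),np.cos(.165),0])
c=np.array([.5339,.2423,.1502])+.0014*v
d=p-c;h=d@hz-.021;print("h",h,"lat x,y (mm)",1e3*(d@hx),1e3*(d@v))
np.save("Ck.npy",w,allow_pickle=True);im=w["image"]
for col in(255,270,365,378): print(col,[(rr,int(im[rr,col][2])) for rr in range(90,236,3)])
Rm=Ro.from_euler("xyz",s["eef_rot"],degrees=True).as_matrix()
f=lambda x,y,z:np.round(proj(w,p+Rm@np.array([-y,-x,21-z])/1000),1)
print("slide-42 z0",f(42,-47.5,0),f(42,-36.5,0),f(-42,-36.5,0),"-14",f(42,-19.5,0),f(42,-8.5,0))
c0=np.array([.5339,.2423,.1502]);u=np.array([np.cos(.165),-np.sin(.165),0])
print("rack -y edge",[np.round(proj(w,c0+x*u-.0615*v),1) for x in(-.058,.058)],"slot edges",[np.round(proj(w,c0+.046*u+y*v),1) for y in(-.0505,-.0335,-.0225,-.0055)])
cv2.imwrite("pics/k.png",cv2.resize(im[60:240,160:460],(800,480)))
```

```text
[0.52137342 0.24576021 0.26375696] [0.00019611 0.00021439 0.00056874] [-1.73448185e+02  6.28623509e-02 -9.94492500e+01] [-0.33294234 -0.18061955 -4.61049747]
h 0.09329013230181672 lat x,y (mm) 0.01330023227213789 -0.044301935985790436
255 [(90, 82), (93, 91), (96, 79), (99, 72), (102, 73), (105, 72), (108, 71), (111, 70), (114, 76), (117, 150), (120, 164), (123, 163), (126, 163), (129, 163), (132, 163), (135, 181), (138, 222), (141, 128), (144, 106), (147, 110), (150, 112), (153, 107), (156, 143), (159, 195), (162, 205), (165, 209), (168, 214), (171, 219), (174, 222), (177, 235), (180, 231), (183, 182), (186, 113), (189, 107), (192, 111), (195, 112), (198, 111), (201, 122), (204, 103), (207, 128), (210, 187), (213, 204), (216, 209), (219, 215), (222, 221), (225, 199), (228, 133), (231, 111), (234, 112)]
270 [(90, 81), (93, 91), (96, 79), (99, 72), (102, 73), (105, 73), (108, 74), (111, 77), (114, 78), (117, 203), (120, 226), (123, 226), (126, 226), (129, 219), (132, 91), (135, 74), (138, 102), (141, 89), (144, 82), (147, 55), (150, 49), (153, 90), (156, 143), (159, 196), (162, 205), 
[... 975 characters left out ...]
 164), (126, 164), (129, 164), (132, 164), (135, 162), (138, 156), (141, 112), (144, 106), (147, 110), (150, 112), (153, 109), (156, 130), (159, 140), (162, 143), (165, 142), (168, 141), (171, 142), (174, 132), (177, 157), (180, 152), (183, 125), (186, 106), (189, 107), (192, 112), (195, 112), (198, 110), (201, 122), (204, 105), (207, 125), (210, 138), (213, 142), (216, 142), (219, 158), (222, 175), (225, 168), (228, 117), (231, 112), (234, 112)]
slide-42 z0 [156.1 236.1] [176.6 237.5] [176.4 395. ] -14 [207.1 239.5] [226.  240.7]
rack -y edge [array([117.7, 392.9]), array([117.1, 243.3])] slot edges [array([131.4, 258.8]), array([152.8, 259.8]), array([166.2, 260.4]), array([186.4, 261.4])]
```

View pics/k.png

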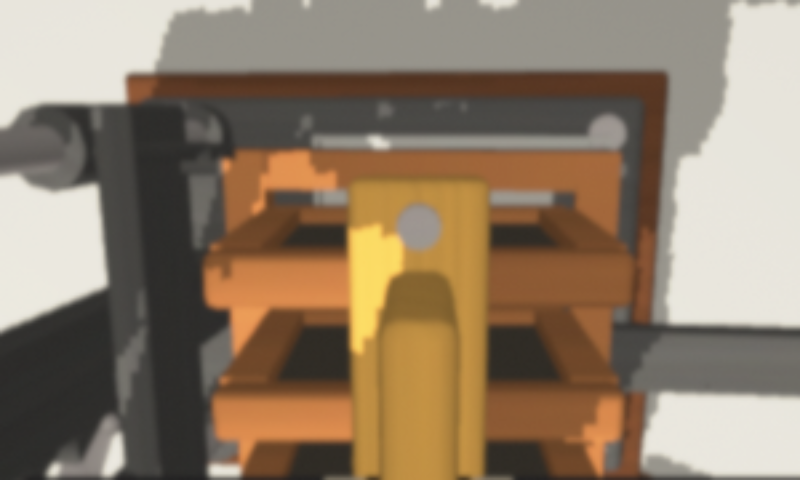

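The rack edge and slot edges match the model within half a millimetre, and the slides stand over the slots. I'll lower gently and watch the force.

>>> {"op": "move_arm", "data": {"targets": [[[0,0,0.5],[0,0,0]],[[0,0,1],[0,0,0]],[[0,0,1.5],[0,0,0]],[[0,0,2],[0,0,0]],[[0,0,2.5],[0,0,0]]]}}

```text
time_s: 15.75
tcp_pos: [0.5242, 0.2453, 0.2385]
eef_rot: [-173.5, 0.0, -99.5]
contact_force: [0.0, 0.6, -5.2]
gripper_width: 0.0116
gripper_force: 45.0
```

>>> {"op": "move_arm", "data": {"targets": [[[0,0,0.7],[0,0,0]],[[0,0,1.4],[0,0,0]],[[0,0,2.1],[0,0,0]],[[0,0,2.8],[0,0,0]]]}}

```text
time_s: 16.25
tcp_pos: [0.5274, 0.2448, 0.2106]
eef_rot: [-173.5, 0.0, -99.5]
contact_force: [-0.6, -0.1, -3.5]
gripper_width: 0.0117
gripper_force: 45.0
```

>>> {"op": "move_arm", "data": {"targets": [[[0,0,0.7],[0,0,0]],[[0,0,1.4],[0,0,0]],[[0,0,2.1],[0,0,0]],[[0,0,2.7],[0,0,0]],[[0,0,3],[0,0,0]]]}}

```text
time_s: 16.88
tcp_pos: [0.5306, 0.2442, 0.1808]
eef_rot: [-173.5, 0.0, -99.5]
contact_force: [-0.6, 1.0, -3.6]
gripper_width: 0.0117
gripper_force: 45.0
```

>>> {"op": "move_arm", "data": {"targets": [[[0,0,0.2],[0,0,0]],[[0,0,0.4],[0,0,0]],[[0,0,0.5],[0,0,0]]]}}

```text
time_s: 17.25
tcp_pos: [0.5313, 0.2442, 0.1764]
eef_rot: [-173.5, 0.0, -99.5]
contact_force: [0.0, 0.6, -5.1]
gripper_width: 0.012
gripper_force: 45.0
```

>>> {"op": "move_arm", "data": {"targets": [[[0,0,0.15],[0,0,0]],[[0,0,0.25],[0,0,0]],[[0,0,0.25],[0,0,0]]]}}

```text
time_s: 17.62
tcp_pos: [0.5316, 0.2441, 0.1741]
eef_rot: [-173.5, 0.0, -99.5]
contact_force: [-0.7, -1.1, -2.4]
gripper_width: 0.0117
gripper_force: 45.0
```

>>> {"op": "move_arm", "data": {"targets": [[[0,0,0.1],[0,0,0]],[[0,0,0.15],[0,0,0]],[[0,0,0.15],[0,0,0]]]}}

```text
time_s: 18.0
tcp_pos: [0.532, 0.2441, 0.1734]
eef_rot: [-173.4, 0.1, -99.4]
contact_force: [-4.2, -2.5, 4.8]
gripper_width: 0.0118
gripper_force: 45.0
```

The bar's -x edge touches the rack. I'll ease the tilt down to about 4°, then release.

>>> {"op": "move_arm", "data": {"targets": [[[0,-0.05,0.02],[-0.022,0,0]],[[0,-0.09,0.05],[-0.044,0,0]],[[0,-0.09,0.05],[-0.044,0,0]]], "squeeze": 20}}

```text
time_s: 18.38
tcp_pos: [0.5333, 0.2439, 0.1725]
eef_rot: [-176.0, 0.0, -99.5]
contact_force: [-4.2, -2.6, 7.2]
gripper_width: 0.0118
gripper_force: 20.0
```

>>> {"op": "move_arm", "data": {"targets": [[[0,0,0],[0,0,0]],[[0,0,0],[0,0,0]],[[0,0,0],[0,0,0]]], "jaw": 3}}

```text
time_s: 18.75
tcp_pos: [0.5327, 0.2442, 0.1718]
eef_rot: [-176.0, 0.0, -99.5]
contact_force: [-0.5, 0.4, 0.7]
gripper_width: 0.0293
gripper_force: 0.0
```

>>> {"op": "move_arm", "data": {"targets": [[[0,0,-1],[0,0,0]],[[0,0,-2.5],[0,0,0]],[[0,0,-5],[0,0,0]],[[0,0,-8],[0,0,0]],[[0,0,-12],[0,0,0]]]}}

```text
time_s: 19.38
tcp_pos: [0.524, 0.2451, 0.2935]
eef_rot: [-176.0, 0.0, -99.5]
contact_force: [1.4, -0.3, 0.5]
gripper_width: 0.0297
gripper_force: 0.0
```

Run:
```python
from h import *
C={n:cap(n) for n in("wrist","scene","side")}
z=np.hstack([cv2.resize(C["scene"]["image"][60:220,310:470],(400,400)),cv2.resize(C["side"]["image"][60:220,180:340],(400,400))])
cv2.imwrite("pics/l.png",z)
for l in("hanger_bar","hanger_grip","rack_top"):
    P=[[(ray(C[n],k["location"])) for k in pinpoint(l,n)[:4]] for n in("scene","side")]
    for a in P[0]:
        for b in P[1]:
            x,e=tri([a,b])
            if max(e)<.01 and x[1]>0: print(l,np.round(x,4),np.round(e,4))
```

```text
hanger_bar [0.5351 0.2493 0.1531] [0.0013 0.0013]
hanger_grip [0.5456 0.2415 0.1799] [0.0044 0.0044]
rack_top [0.5402 0.2434 0.1448] [0.0019 0.0019]
```

View pics/l.png

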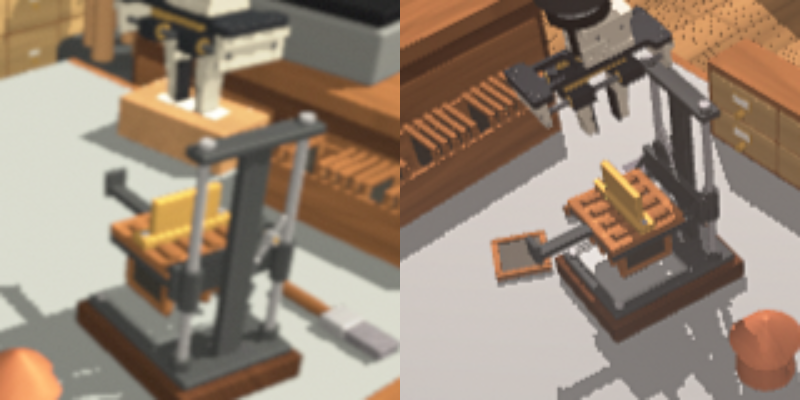

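The hanger stands upright with its bar down on the raised rack, and the fingers are clear. Handing in.

Run:
```python
from plant import r
print(r.close_job())
```

```text
the job is handed in; nothing more can be done
None
```

I handed the job in at about 20 s: by its measured height and in the pictures, the rack is one notch up on its pawl. The hanger is upright in it with the bar down, and the arm is clear; the judge's result was not shown, and I viewed 11 pictures, one over the limit of 10.

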